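# Set a brass plate over the ledge's end for filing

### The arm

A 6-joint arm with a two-finger parallel gripper is mounted at the origin on the work surface. World frame = base frame: x ahead of the robot, y to its left, z up, the work surface at z = 0. Lengths are in mm, angles in rad, forces in N, time in s.
With the tool pointing down it reaches from about 325 to 900 mm from the base axis. Payload 6.1 kg.
Tool frame: the origin (TCP) lies at the very end of the fingers, on their centre line; the grasp point (between the pads) lies 19 mm behind it (env.grip_depth is the distance from the TCP to the grasp point, in mm); z points along the fingers, y is the line along which they close (so a half turn about z gives the same grasp; the last joint's range is limited). The gripper opens to 85 mm and grips with 20 to 120 N. Pads are 22 mm wide; open, the fingers measure 114 mm over their backs; the gripper's body (76 mm by 85 mm) begins 54 mm behind the grasp point. The pads swing forward as they close: fully open they stand 13 mm farther back than shut.
Start: joints at [1.136, 0.22, 1.526, -0, 1.395, -0.126], TCP at [189.946, 595.43, 231.3] pointing down, gripper open.
Joint ranges: [-2.98, 2.98], [-0.91, 2.08], [0.09, 2.57], [-1.24, 4.39], [0.2, 2.65], [-2.68, 2.68]. Speed limits (rad/s): [2.57, 2.57, 3.01, 3.14, 3.14, 3.14].

### API

Orientations are given as a unit quaternion [w, x, y, z].
In Python, from rig import env gives the robot as it stands.
- The arm moves only by the tool jog_arm, called after "Call:" as a command line: name --argument value ..., lists and objects as JSON in quotes. Schema: {"type":"object","properties":{"motion":{"type":"array","items":{"type":"array","items":{"type":"array","items":{"type":"number"},"minItems":4,"maxItems":4},"minItems":1,"maxItems":10},"minItems":1,"maxItems":1},"aperture":{"type":"number"},"grip_n":{"type":"number"},"only":{"type":"string"},"quiet":{"type":"boolean"},"lines":{"type":"string"}},"required":["motion"],"additionalProperties":false}. motion is a list that holds a single list of rows (three levels of brackets), with 1 to 10 rows, each of 4 numbers: dx, dy, dz in units of 5 mm, then a turn about the tool's z in units of 0.25 rad; each row shifts and turns the commanded pose from where the row before left it, along the tool's axes as they then stand; what a row does not reach is not made up. A row lasts 1/12 s, in which the tool goes at most 41.7 mm and 0.125 rad, less where a joint would pass 70% of its speed; a pose out of reach is approached as far as the arm can. aperture is the opening from 0.0 (shut) to 1.0 (fully open), set as the call begins (left out keeps the last). The fingers move at their own pace and stop on an object; grip_n is the grip in N (left out, the last holds). Time passes only in rows, so rows that do not move let the fingers close. The tool returns the time, the measured TCP pose, the force, the opening and the grip force at its end. only (a regular expression) keeps the lines of the reply that match it, lines (a string "A,B") keeps lines A to B, and quiet returns only ok. Input that does not fit is refused with a message, and nothing moves.
- env.get_state(): the state, without advancing time (a new reading comes with each control period).
- env.snapshot(name): name is "scene" or "top" or "wrist"; returns the picture (480x640x3 uint8, red, green, blue); there is no depth.
- env.get_calibration(name): a dict with "mtx" (3x3 intrinsics, pixels), "k1" (the pictures are not rectified: a ray, as slopes to the right and down, at radius r is drawn at 1 + k1 r^2 times it, then the intrinsics apply), "eye" and "attitude" of the camera in the world. Camera axes: x right, y down, z forward; pixel columns grow to the right and rows downward; lengths in mm; the calibration is good to about 2 mm. A picture is of the moment at which its call begins: read the wrist's pose just before it. get_calibration takes no time and is no camera call; for the wrist camera it gives the pose at the moment of the call.
- env.finish_job(): hands the job in; it is judged then, once.
The state is a dict: "clock": time; "joint_positions": joint angles; "qd": joint speeds; "joint_torque": joint torques, N m; "tool_pos": TCP position; "orientation": TCP orientation; "wrist_force": force on the tool from outside, world axes, zero at the start; "moment": the same for the moment, N m; "grip_width": opening from 0.0 (shut) to 1.0 (fully open); "gripper_force": force on a finger pad.
Only numpy, scipy, OpenCV 4.12 (cv2) and the standard library are available. Lean on these libraries where they do the work, as an engineer would, in place of code of your own. Each camera call takes 0.05 s, during which the arm holds its last target. There are 200 camera calls.

### The job

On the jeweller's bench, slide the brass plate along the wooden ledge by pushing its right-hand edge with the fingertips, towards the end where the hold-down arm is (the left, as seen from the robot), until it overhangs there and the black line across the plate lies over that end of the ledge, with the plate still flat and about square to the ledge. Then push the red tab to swing the hold-down arm right round to its stop, square across the plate, and move clear. Only push: do not lift or tip the plate, leave the arm parked until the plate is in place, and leave the other tools where they lie.

Things in the scene. Friction and masses are not known exactly. Their poses are not given: they have to be found in the camera images.
- ledge: Sizes in mm. Fixed reddish-brown wooden ledge on the bench; yaw -0.3 to 0.4 rad. Origin on the bench top; x points away from the robot, y left along the ledge. Wood spans x -50 to +75, y -150 to +150; its top, carrying the plate, is 40 above the bench. A light wooden fence, x 45 to 57, rising 14 above that top, runs along the whole far side; the robot side is open.
- ledge_end (a point): Middle of the upper edge of the ledge's left end, on its top (ledge frame x 0, y +150, z 40); same axes as the ledge. The plate is pushed towards and past this end.
- blank: The brass plate, a loose flat blank 56 wide (x) x 90 long (y) x 6 thick, 170 to 340 g, lying flat on the ledge about its middle or right half, up to 0.1 rad askew, its far edge 8 to 29 from the fence. Origin: centre of its underside. Its +y is the long direction, towards the ledge's left end.
- blank_line (a point): Middle of the black line drawn across the plate's upper face, parallel to its left (leading) end and 25 from it (plate frame y +20, z 6).
- holddown (a joint): Angle (rad) of the steel hold-down arm. 0: it points along the ledge's +y, past its left end (starts 0 to 0.3). Grows counter-clockwise from above; at 1.57, its stop, it points to the ledge's -x, across the plate. It stays where left; about 1 N at the tab moves it. Arm: 14 wide, 100 long from the pivot, 57 to 64 above the bench, so it passes 11 above the plate.
- holddown_pivot (a point): The hold-down's pivot axis behind the fence (ledge frame x +66, y +105), 58 above the bench; the pivot's cap is 20 in diameter and ends 72 above the bench.
- holddown_tab (a point): Centre of the upright red tab on the arm's outer end, the part to push: 80 from the pivot axis, 36 long along the arm, 6 thick, 36 high; its centre is 82 above the bench, its top 100. Its thin direction is across the arm, so its flat faces are what one pushes.
- hammer: Bystander, loose: chasing hammer with a wooden handle, 220 long, lying on the bench in front of the ledge (robot side). Origin: on its underside.
- tin: Bystander, loose: small round aluminium tin, 40 diameter, 32 high, standing on the bench in front of the ledge near its left end. Origin: on its underside.
- tape: Bystander, loose: yellow roll of tape lying flat, 90 diameter, 19 high, on the bench beyond the ledge. Origin: on its underside.
- file: Bystander, loose: flat file with a wooden handle, 210 long, 22 high, lying on the bench beyond the ledge. Origin: on its underside.
- jar: Bystander, loose: small amber glass jar with a black cap, 48 diameter, 65 high, standing on the right of the bench. Origin: on its underside.
- saw: Bystander, loose: steel jeweller's saw frame with a black handle, about 330 x 160, 26 high, lying on the left of the bench. Origin: on its underside.
- pliers: Bystander, loose: pliers with green handles, 170 long, 14 high, lying on the right of the bench. Origin: on its underside.

How it is judged (in metres and radians):
On the way, in this order (a step that is already met when the one before it is completed fails the run):
1. the black line lies over the ledge's left end within 9 mm, the plate square within 0.16 rad, flat on the ledge, the hold-down arm still parked (below 0.6 rad) (y of blank_line in the frame of ledge_end between -0.009 and 0.009 m and angle between the y axis of blank and the y axis of ledge, either way round below 0.16 rad and height (world z) of blank between 0.037 and 0.044 m and angle between blank's own z axis and vertical below 0.05 rad and value of joint holddown below 0.6 rad), for 0.2 s.
2. the hold-down arm is swung across the plate (beyond 1.4 rad) (value of joint holddown above 1.4 rad), for 0.2 s.
At the end, for the whole second after the job is handed in: The plate lies flat and at rest on the ledge, its black line within 9 mm of the ledge's left end (so about 25 mm overhangs) and within 30 mm of the ledge's middle line, square within 0.16 rad, and the hold-down arm stands beyond 1.4 rad, across it (y of blank_line in the frame of ledge_end between -0.009 and 0.009 m and angle between the y axis of blank and the y axis of ledge, either way round below 0.16 rad and height (world z) of blank between 0.037 and 0.044 m and angle between blank's own z axis and vertical below 0.05 rad and x of blank_line in the frame of ledge_end between -0.03 and 0.03 m and value of joint holddown above 1.4 rad and linear speed of blank below 0.01 m/s); the robot touches nothing.
It fails at once if the plate is lifted more than 12 mm (height (world z) of blank above 0.052 m).
It fails at once if the plate is tipped more than 0.25 rad (angle between blank's own z axis and vertical above 0.25 rad).
It fails at once if the plate falls off the ledge (height (world z) of blank below 0.025 m).
It fails at once if the hold-down arm is swung before the plate is in place (beyond 0.6 rad while the line is more than 20 mm short of the end) (value of joint holddown above 0.6 rad and y of blank_line in the frame of ledge_end below -0.02 m).
It fails at once if another tool is moved more than 20 mm (distance of any of hammer, tin, tape, file, jar, saw, pliers from where it was at the start of the episode above 0.02 m).
It also fails if it takes over 54 s, if anything falls off the work surface, if the arm or the gripper's body presses on something with over 40 N, if the wrist force passes 120 N, or if a joint passes its speed limit or range.

## Working session

There is one attempt and no reset: what is moved stays moved. The work goes in short steps, Python scripts to look and compute and a tool call to move; the robot and the scene stay as the last step left them, time stands still between calls to the robot, and variables do not carry over. Pictures are saved under pics/ and viewed, at most 12 in all, crops included, and the job is handed in when it is done.

```bash
ls; mkdir -p pics; cat > h.py <<'E'
import numpy as np, cv2
from rig import env
def shot(n,f):
    c=env.get_calibration(n); im=env.snapshot(n); cv2.imwrite(f,im[:,:,::-1]); return im,c
E
python3 - <<'E'
from h import *
for n in("top","scene"):
    im,c=shot(n,f"pics/{n}0.png"); print(n,c)
print(env.get_state())
E
```

```text
pics
rig.py
top {'mtx': array([[618.13086846,   0.        , 318.09825918],
       [  0.        , 618.13086846, 250.93042874],
       [  0.        ,   0.        ,   1.        ]]), 'k1': -0.07955595321087647, 'eye': array([ 426.69537935,  -30.80658146, 1949.46772031]), 'attitude': array([ 0.02495033, -0.70453009,  0.70869921, -0.02757299])}
scene {'mtx': array([[527.18137027,   0.        , 323.81453519],
       [  0.        , 527.18137027, 240.4950798 ],
       [  0.        ,   0.        ,   1.        ]]), 'k1': -0.01857838380466492, 'eye': array([1081.96613767,  469.43039959, 1007.19674836]), 'attitude': array([-0.12436501,  0.37129289,  0.87149628, -0.29524425])}
{'clock': 0.1, 'joint_positions': array([ 1.13591378e+00,  2.21146960e-01,  1.52750320e+00,  3.51032088e-06,
        1.39469381e+00, -1.26101863e-01]), 'qd': array([-2.22420799e-04, -1.47957021e-03, -2.66420679e-03, -1.76584863e-05,
        5.03718962e-04, -2.39905735e-05]), 'joint_torque': array([ 9.43683444e-04, -4.98244786e+01, -3.90543580e+01, -1.34148922e-04,
        5.79448169e-03,  4.54789597e-05]), 'tool_pos': array([189.70824291, 594.9417393 , 230.30537993]), 'orientation': array([-2.44067726e-04,  1.53777967e-01,  9.88105040e-01, -8.40959352e-04]), 'wrist_force': array([-0.33042452,  0.08795269,  0.51644666]), 'moment': array([0.00109425, 0.0052806 , 0.02185409]), 'gripper_force': 0.0, 'grip_width': 0.9985445117036689}
```

View pics/top0.png

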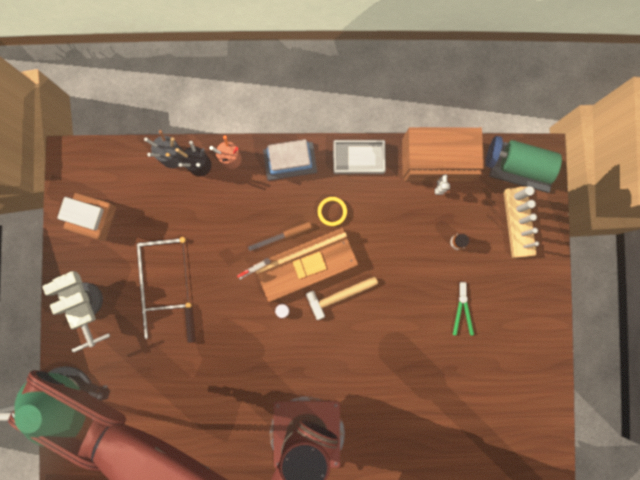

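View pics/scene0.png

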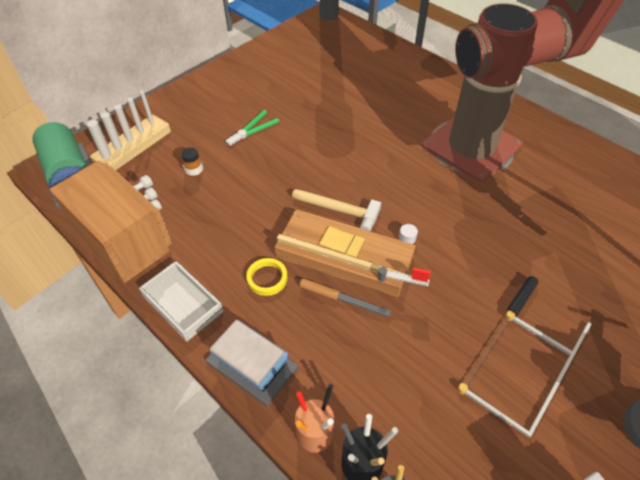

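The top view shows the ledge at about px (258-358, 235-300), the plate at (310,264), the red tab at (245,272), the tin at (282,311) and the hammer at (345,293). Next come rough positions, then a closer look with the wrist camera.

```bash
cat >> h.py <<'E'
from scipy.spatial.transform import Rotation as R
def Rq(q): return R.from_quat(np.r_[q[1:],q[0]]).as_matrix()
def ray(c,uv):
    uv=np.asarray(uv,float).reshape(-1,1,2)
    p=cv2.undistortPoints(uv,c['mtx'],np.array([c['k1'],0,0,0]))[:,0]
    return (Rq(c['attitude'])@np.c_[p,np.ones(len(p))].T).T
def onz(c,uv,z):
    d=ray(c,uv); return c['eye']+d*((z-c['eye'][2])/d[:,2])[:,None]
def tri(c1,p1,c2,p2):
    a=ray(c1,p1)[0];b=ray(c2,p2)[0]
    t=np.linalg.lstsq(np.c_[a,-b],c2['eye']-c1['eye'],rcond=None)[0]
    P=c1['eye']+a*t[0];Q=c2['eye']+b*t[1]; return (P+Q)/2,np.linalg.norm(P-Q)
def proj(c,P):
    m=Rq(c['attitude']).T; P=np.asarray(P,float).reshape(-1,3)
    return cv2.projectPoints(P,m,-m@c['eye'],c['mtx'],np.array([c['k1'],0,0,0.]))[0][:,0]
def mask(im,lo,hi):
    return cv2.inRange(cv2.cvtColor(im,cv2.COLOR_RGB2HSV),np.array(lo),np.array(hi))
def big(m):
    return max(cv2.findContours(m,cv2.RETR_EXTERNAL,cv2.CHAIN_APPROX_NONE)[0],key=cv2.contourArea)
E
python3 - <<'E'
from h import *
c=env.get_calibration('top'); s=env.get_calibration('scene')
print(onz(c,[[310,264],[245,272],[282,311],[345,293],[350,233],[265,297]],43).round())
print('plate tri',tri(c,[310,264],s,[342,242]),'tab',tri(c,[245,272],s,[421,275]))
w=env.get_calibration('wrist'); st=env.get_state()
M=Rq(st['orientation']); print(w['mtx'],w['k1'],'cam in tool',M.T@(w['eye']-st['tool_pos']), M.T@Rq(w['attitude']))
print(M, 'tool axes cols')
E
```

```text
[[ 528.  -13.   43.]
 [ 505.  188.   43.]
 [ 384.   74.   43.]
 [ 438. -120.   43.]
 [ 624. -138.   43.]
 [ 427.  126.   43.]]
plate tri (array([527.31369634, -11.77715962,  41.43447908]), np.float64(3.2594427037776543)) tab (array([501.21643647, 186.15151429,  82.8056967 ]), np.float64(6.900485784900956))
[[356.01553395   0.         320.81468684]
 [  0.         356.01553395 234.35889652]
 [  0.           0.           1.        ]] -0.023458201680958257 cam in tool [  71.97896456   -0.83541525 -142.15457267] [[ 1.49547084e-04 -9.59150309e-01 -2.82896911e-01]
 [ 9.99999428e-01  4.43177477e-04 -9.73947769e-04]
 [ 1.05953584e-03 -2.82896603e-01  9.59149826e-01]]
[[-9.52704554e-01  3.03897158e-01 -7.40971140e-04]
 [ 3.03897979e-01  9.52703259e-01 -1.58684787e-03]
 [ 2.23687061e-04 -1.73697683e-03 -9.99998466e-01]] tool axes cols
```

Units first: shifts go in units of 5 mm and turns go in units of 0.25 rad. So -27 mm is -5.4, -4.5 mm is -0.9.

Call:
jog_arm --motion '[[[-5.4, -5.4, -0.9, 0], [-5.4, -5.4, -0.9, 0], [-5.4, -5.4, -0.9, 0], [-5.4, -5.4, -0.9, 0], [-5.4, -5.4, -0.9, 0], [-5.4, -5.4, -0.9, 0], [-5.4, -5.4, -0.9, 0], [-5.4, -5.4, -0.9, 0], [-5.4, -5.4, -0.9, 0], [-5.4, -5.4, -0.9, 0]]]' --aperture 0.0

```text
clock: 0.93
tool_pos: [365.3, 254.4, 276.3]
orientation: [-0.0, 0.154, 0.988, -0.0]
wrist_force: [0.5, 0.3, 1.0]
grip_width: -0.001
gripper_force: 0.0
```

Call:
jog_arm --motion '[[[-5.4, -5.4, -0.9, 0], [-5.4, -5.4, -0.9, 0], [-5.4, -5.4, -0.9, 0], [-5.4, -5.4, -0.9, 0], [-5.4, -5.4, -0.9, 0], [-5.4, -5.4, -0.9, 0], [-5.4, -5.4, -0.9, 0], [-5.4, -5.4, -0.9, 0], [-5.4, -5.4, -0.9, 0], [-5.4, -5.4, -0.9, 0]]]'

```text
clock: 1.77
tool_pos: [540.6, -85.0, 321.1]
orientation: [-0.0, 0.154, 0.988, 0.0]
wrist_force: [0.4, 0.5, -0.3]
grip_width: 0.002
gripper_force: 0.0
```

Call:
jog_arm --motion '[[[0, 0, 0, 0.46], [0, 0, 0, 0.46], [0, 0, 0, 0.46], [0, 0, 0, 0.46], [0, 0, 0, 0.46], [0, 0, 0, 0.46], [0, 0, 0, 0.46], [0, 0, 0, 0.46], [0, 0, 0, 0], [0, 0, 0, 0]]]'

```text
clock: 2.6
tool_pos: [540.1, -83.1, 320.9]
orientation: [-0.0, 0.575, 0.818, -0.0]
wrist_force: [0.6, 0.7, 0.1]
grip_width: -0.003
gripper_force: 0.0
```

```bash
python3 - <<'E'
from h import *
im,c=shot('wrist','pics/w1.png'); np.save('w1.npy',c,allow_pickle=True)
st=env.get_state(); print(st['tool_pos'],Rq(st['orientation'])[:,:2].T,st['wrist_force'])
E
```

```text
[540.15156829 -83.09705348 320.98376268] [[-3.38779193e-01  9.40865854e-01  3.22281314e-04]
 [ 9.40865747e-01  3.38779316e-01 -4.70315303e-04]] [-0.52357421  0.02519523 -0.31860449]
```

View pics/w1.png

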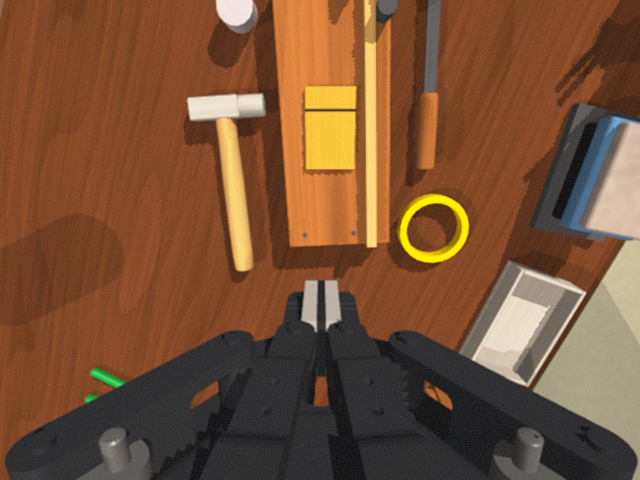

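The wrist view shows the plate at px (305-356, 86-170) with its line at row 110, the ledge's right end at row ~245 (corners about (290,247) and (389,242)), and the fence at columns 366-376. I'll shift 140 mm towards the left end for the second view.

Converted, 35 mm is 7.

Call:
jog_arm --motion '[[[7, 0, 0, 0], [7, 0, 0, 0], [7, 0, 0, 0], [7, 0, 0, 0], [0, 0, 0, 0], [0, 0, 0, 0]]]'

```text
clock: 3.15
tool_pos: [492.9, 50.2, 321.6]
orientation: [0.0, 0.574, 0.819, 0.0]
wrist_force: [0.3, -0.4, -0.7]
grip_width: 0.002
gripper_force: 0.0
```

```bash
python3 - <<'E'
from h import *
im,c=shot('wrist','pics/w2.png'); np.save('w2.npy',c,allow_pickle=True)
E
```

```text
(no output)
```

View pics/w2.png

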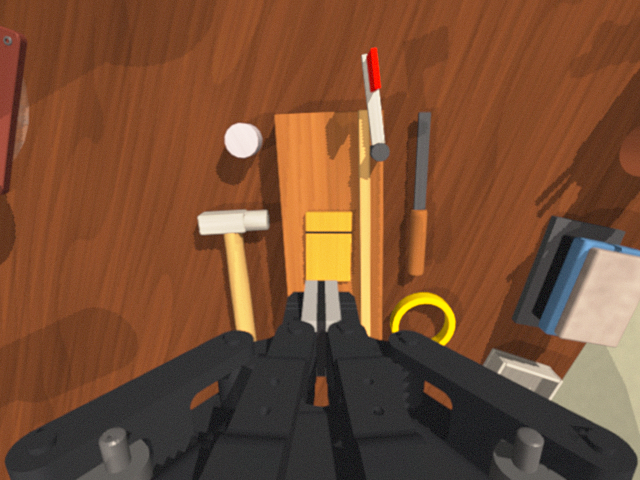

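View 2 shows the ledge's left end at row ~114 (corner (276,115)), the pivot cap at (379,152), the red tab at (374,69) and the plate at (306-352, 211-282).

```bash
cat >> h.py <<'E'
def plate(im):
    m=mask(im,(20,150,150),(26,255,255)); m=cv2.morphologyEx(m,cv2.MORPH_CLOSE,np.ones((7,7)))
    m[:,:295]=0; m[:,362:]=0
    return big(m)
E
python3 - <<'E'
from h import *
I=[cv2.imread(f'pics/w{i}.png')[:,:,::-1].copy() for i in(1,2)]
C=[np.load(f'w{i}.npy',allow_pickle=True).item() for i in(1,2)]
for im,pts in((I[0],[(330,140),(330,95),(370,150),(296,200),(270,200),(380,200)]),(I[1],[(300,200),(260,100),(373,70),(379,152),(330,113),(330,110),(330,116)])):
    h=cv2.cvtColor(im,cv2.COLOR_RGB2HSV); print([tuple(h[v,u]) for u,v in pts])
for im,c in zip(I,C):
    k=plate(im); r=cv2.minAreaRect(k); print(r, cv2.boundingRect(k))
    P=onz(c,cv2.boxPoints(r),46); print(P[:,:2].round(1), np.linalg.norm(np.diff(P,axis=0),axis=1))
# end edge profile
h=cv2.cvtColor(I[1],cv2.COLOR_RGB2GRAY)
for u in(290,310,330,345): print(u,h[106:124,u])
for v in(150,180,200): print(v,h[v,268:292])
h=cv2.cvtColor(I[0],cv2.COLOR_RGB2GRAY)
for u in(325,340):print(h[104:117,u])
E
```

```text
[(np.uint8(22), np.uint8(193), np.uint8(249)), (np.uint8(22), np.uint8(187), np.uint8(249)), (np.uint8(22), np.uint8(137), np.uint8(251)), (np.uint8(12), np.uint8(176), np.uint8(220)), (np.uint8(11), np.uint8(187), np.uint8(82)), (np.uint8(13), np.uint8(183), np.uint8(187))]
[(np.uint8(13), np.uint8(181), np.uint8(222)), (np.uint8(11), np.uint8(175), np.uint8(141)), (np.uint8(1), np.uint8(255), np.uint8(252)), (np.uint8(23), np.uint8(23), np.uint8(101)), (np.uint8(13), np.uint8(188), np.uint8(202)), (np.uint8(9), np.uint8(168), np.uint8(112)), (np.uint8(13), np.uint8(183), np.uint8(209))]
((330.5, 127.5), (81.0, 49.0), 90.0) (306, 87, 50, 82)
[[484.7  20.2]
 [535.1  38.4]
 [566.9 -43.4]
 [513.5 -62.6]] [53.53682539 87.71995643 56.78240521]
((328.0, 246.0), (68.0, 44.0), 90.0) (306, 212, 45, 69)
[[483.9  21.1]
 [533.6  39.1]
 [565.8 -43.5]
 [513.2 -62.5]] [52.86651997 88.61578519 55.99084077]
290 [ 90  91  87  89  84  74  77 103 153 165 160 159 159 160 160 161 159 160]
310 [ 70  75  70  74  68  73  94 144 155 154 154 150 151 150 152 149 153 152]
330 [ 77  77  77  74  73  89 127 136 135 139 143 135 110  96  93  92  92  96]
345 [ 79  83  80  79  81  79  87 101 100 100 100  99 100  99 102 104 101 101]
150 [ 62  61  62  58  64  59  60  62  83 131 148 152 148 146 151 150 150 149
 150 149 149 151 158 158]
180 [ 60  59  64  59  64  61  63  59  59  58  74 115 143 147 140 142 142 145
 144 149 153 155 156 156]
200 [ 57  58  65  59  62  58  66  61  59  58  58  65 104 137 150 145 145 146
 151 158 156 153 154 154]
[196 200 201 197 161  88  62 130 188 200 198 199 201]
[198 197 198 198 162  92  59 133 188 199 200 193 198]
```

```bash
python3 - <<'E'
from h import *
C=[np.load(f'w{i}.npy',allow_pickle=True).item() for i in(1,2)]
I=[cv2.imread(f'pics/w{i}.png')[:,:,::-1].copy() for i in(1,2)]
# heights by triangulation: plate corners, line, tab, pivot
print('plate corner h',tri(C[0],[305.5,86.5],C[1],[305.5,211.5]),tri(C[0],[356,86.5],C[1],[352,211.5]))
E_=onz(C[1],[[290,113.4],[310,112.6]],40)
F=onz(C[1],[[276.6,150],[278.5,180],[279.9,200]],40); 
g=cv2.cvtColor(I[0],cv2.COLOR_RGB2GRAY).astype(float)
uv=[]
for v in range(60,240,20):
    row=g[v,265:300]; uv.append([265+np.argmax(np.diff(row))+.5,v])
G=onz(C[0],uv,40)
uv2=[]
g2=cv2.cvtColor(I[1],cv2.COLOR_RGB2GRAY).astype(float)
for v in range(130,270,15): uv2.append([268+np.argmax(np.diff(g2[v,268:295]))+.5,v])
G2=onz(C[1],uv2,40)
A=np.r_[G,G2][:,:2].astype(np.float32); vx,vy,x0,y0=cv2.fitLine(A,cv2.DIST_HUBER,0,.01,.01).ravel()
if vy<0: vx,vy=-vx,-vy
ey=np.array([vx,vy]); ex=np.array([vy,-vx]); print('yaw',np.arctan2(-vx,vy)); print('resid',((A-[x0,y0])@ex).round(1))
e=E_[:,:2]@ey; print('end',e)
# right end from view 1
uv3=[[u,235+np.argmin(np.diff(g[235:255,u]))+.5] for u in(315,330,345)]; print(uv3, onz(C[0],uv3,40)[:,:2]@ey-e.mean(),'want -300')
end=e.mean(); front=np.array([x0,y0])@ex
L=ex*(front+50)+ey*end; O=L-150*ey; print('ledge_end',L,'O',O)
f=lambda p:np.array([(p[:2]-L)@ex,(p[:2]-L)@ey])
np.savez('ledge.npz',ex=ex,ey=ey,L=L)
print('line v1',[f(p) for p in onz(C[0],[[325,109.7],[340,109.7]],46)])
for c,b in zip(C,([305.5,356,86.5,169],[305.5,351.5,211.5,281])):
    print('plate corners',[f(p).round(1) for p in onz(c,[[b[0],b[2]],[b[1],b[2]],[b[1],b[3]],[b[0],b[3]]],46)])
m=mask(I[1],(0,200,150),(5,255,255)); m[140:]=0;k=big(m); r=cv2.minAreaRect(k);print('tab',r); print([f(p).round(1) for p in onz(C[1],cv2.boxPoints(r),100)])
print('tab top',f(onz(C[1],[[374,69]],100)[0]),'cap',f(onz(C[1],[[379.5,152]],72)[0]))
print('tin',[f(onz(C[1],[[243,140]],32)[0])])
print('eye',f(C[1]['eye']),'TCP',f(env.get_state()['tool_pos']))
E
```

```text
plate corner h (array([483.5500938 ,  20.75215113,  42.48851519]), np.float64(0.5286367385647183)) (array([536.21989017,  39.77695904,  42.15153772]), np.float64(0.16664823662644943))
yaw 0.38805455
resid [ 0.4 -0.  -0.4  0.2 -0.2  0.5 -0.  -0.5  1.4 -0.6 -0.7  0.4  0.3  0.2
  0.1 -0.1 -0.2 -0.3 -0.5]
end [-50.16074192 -50.22641851]
[[315, np.float64(245.5)], [330, np.float64(244.5)], [345, np.float64(243.5)]] [-298.86987232 -298.34748265 -297.82710559] want -300
ledge_end [458.79506444 133.3220191 ] O [515.55331563  -5.52502679]
line v1 [array([   1.04014905, -138.95091015]), array([  17.67595604, -139.64991592])]
plate corners [array([ -19.3, -114. ]), array([  35.8, -116.3]), array([  34.4, -205.7]), array([ -24.1, -203.2])]
plate corners [array([ -19.8, -112.8]), array([  35.4, -115. ]), array([  34. , -205.6]), array([ -24.5, -203.2])]
tab ((373.3902282714844, 68.51220703125), (42.84743881225586, 10.822290420532227), 83.6598129272461)
[array([46.9, 52.6]), array([56.9, 53.2]), array([61.4, 15.9]), array([51.1, 15.3])]
tab top [54.61595739 34.05622474] cap [ 64.55519369 -44.62382253]
tin [array([-89.45607567, -26.98894791])]
eye [  2.24633281 -18.57381607] TCP [ 9.00092223e-02 -9.09924871e+01]
```

```bash
python3 - <<'E'
import cv2,numpy as np
a=cv2.imread('pics/w2.png')[30:300,260:420];b=cv2.imread('pics/w1.png')[60:260,260:420]
a=cv2.resize(a,None,fx=2.2,fy=2.2);b=cv2.resize(b,None,fx=2.2,fy=2.2)
o=np.zeros((594,720,3),np.uint8);o[:a.shape[0],:a.shape[1]]=a;o[:b.shape[0],360:360+b.shape[1]]=b
cv2.imwrite('pics/crop.png',o)
E
```

```text
(no output)
```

View pics/crop.png

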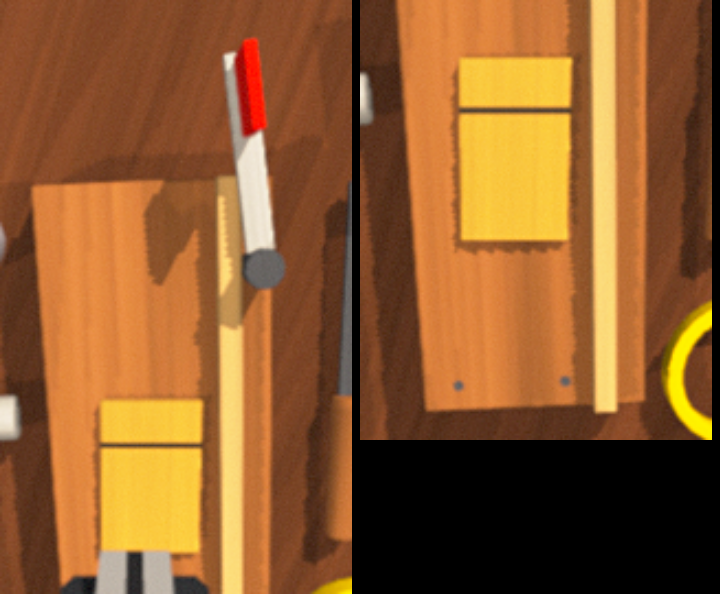

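The plate lies about 0.04 rad askew with its centre at ledge x +6, its line 139 mm short of the end and its trailing edge at -204.5. The tape-measure checks agree: ledge length 298 against 300, plate about 56x90, cap about (65,-45), tab about 80 from the pivot at an arm angle of ~0.13. Next I'll go down behind the plate.

Converted, 40 mm is 8, -34 mm is -6.8, -0.04 rad is -0.16.

```bash
cat >> h.py <<'E'
def rel():
    l=np.load('ledge.npz'); st=env.get_state(); p=st['tool_pos']; d=p[:2]-l['L']; M=Rq(st['orientation'])
    print('tcp ledge_end frame',(d@l['ex']).round(1),(d@l['ey']).round(1),'z',p[2].round(1),'yaw err',np.arctan2(M[:2,0]@-l['ex'],M[:2,0]@l['ey']).round(3),'F',st['wrist_force'].round(1),'clk',st['clock'])
E
```

Call:
jog_arm --motion '[[[0, 1, 0, -0.16], [-6.8, 0, 0, 0], [-6.8, 0, 0, 0], [-6.8, 0, 0, 0], [-6.6, 0, 0, 0], [0, 0, 8, 0], [0, 0, 8, 0], [0, 0, 8, 0], [0, 0, 8, 0], [0, 0, 8, 0]]]'

```text
clock: 4.03
tool_pos: [548.2, -76.7, 119.3]
orientation: [0.0, 0.56, 0.828, -0.0]
wrist_force: [1.0, -0.1, -0.7]
grip_width: 0.002
gripper_force: 0.0
```

Call:
jog_arm --motion '[[[0, 0, 8, 0], [0, 0, 5.2, 0], [0, 0, 1, 0], [0, 0, 0, 0], [0, 0, 0, 0]]]'

```text
clock: 4.45
tool_pos: [549.4, -76.0, 51.5]
orientation: [0.001, 0.56, 0.828, 0.0]
wrist_force: [0.1, -0.4, 0.4]
grip_width: -0.0
gripper_force: 0.0
```

```bash
python3 -c "from h import *;rel()"
```

```text
tcp ledge_end frame 4.7 -228.1 z 51.5 yaw err -0.007 F [ 0.1 -0.4  0.4] clk 4.45
```

Call:
jog_arm --motion '[[[0, 0, 1.6, 0], [0, 0, 0, 0], [0, 0, 0, 0], [1, 0, 0, 0], [1.4, 0, 0, 0], [1.6, 0, 0, 0], [1.6, 0, 0, 0], [1.6, 0, 0, 0], [0, 0, 0, 0]]]'

```text
clock: 5.2
tool_pos: [534.1, -39.6, 42.3]
orientation: [-0.0, 0.559, 0.829, 0.0]
wrist_force: [0.5, -0.3, 0.0]
grip_width: 0.002
gripper_force: 0.0
```

```bash
python3 -c "from h import *;rel();shot('wrist','pics/w3.png')"
```

```text
tcp ledge_end frame 4.3 -188.6 z 42.3 yaw err -0.005 F [ 0.5 -0.3  0. ] clk 5.2
```

View pics/w3.png

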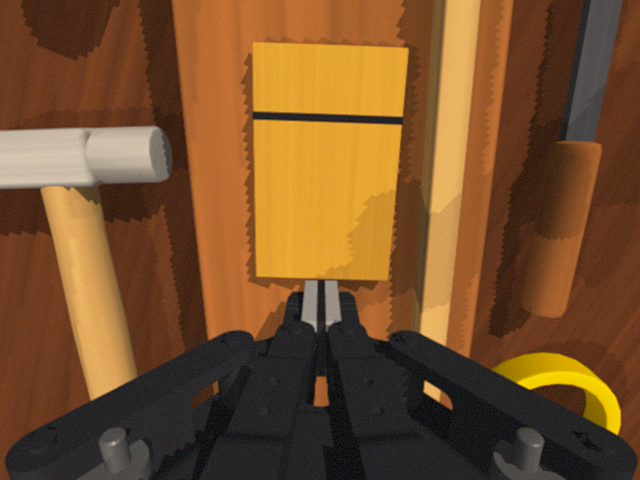

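The plate sits against the fingertips, with its line from (253,116) to (402,121) and its trailing edge at row ~279. I'll measure the line from pixels.

```bash
cat >> h.py <<'E'
def line(im,c,dbg=''):
    """black line on plate: dark pixels enclosed by the brass mask"""
    l=np.load('ledge.npz'); b=mask(im,(17,130,100),(27,255,255)); b[285:]=0
    m=np.zeros_like(b); k=big(cv2.morphologyEx(b,cv2.MORPH_CLOSE,np.ones((9,3)))); cv2.drawContours(m,[k],-1,255,-1)
    d=((im.max(2)<90)&(m>0)); v,u=np.nonzero(d)
    P=onz(c,np.c_[u,v],46)[:,:2]-l['L']; x,y=P@l['ex'],P@l['ey']
    s=np.polyfit(x,y,1); ok=abs(y-np.polyval(s,x))<3; s=np.polyfit(x[ok],y[ok],1); x=x[ok]
    print('line n',ok.sum(),'x',x.min().round(1),x.max().round(1),'y mid',np.polyval(s,(x.min()+x.max())/2).round(2),'tilt',s[0].round(3))
E
python3 - <<'E'
from h import *
im=cv2.imread('pics/w3.png')[:,:,::-1].copy(); c=env.get_calibration('wrist'); line(im,c)
l=np.load('ledge.npz')
for p in onz(c,[[253,116.5],[402,120.5],[257,277],[388,280],[253,42],[407,47]],46): d=p[:2]-l['L'];print((d@l['ex']).round(1),(d@l['ey']).round(1))
E
```

```text
line n 1005 x -21.3 33.6 y mid -113.59 tilt -0.038
-21.3 -113.1
34.0 -114.7
-23.3 -177.2
31.8 -178.8
-19.9 -88.0
34.3 -89.8
```

Call:
jog_arm --motion '[[[1.2, 0, 0, 0], [1.8, 0, 0, 0], [2, 0, 0, 0], [2.4, 0, 0, 0], [2.4, 0, 0, 0], [2.4, 0, 0, 0], [2.4, 0, 0, 0], [2, 0, 0, 0], [1.6, 0, 0, 0], [1.2, 0, 0, 0]]]'

```text
clock: 6.08
tool_pos: [498.2, 49.7, 42.2]
orientation: [-0.0, 0.56, 0.829, -0.0]
wrist_force: [1.2, -1.4, 0.3]
grip_width: -0.001
gripper_force: 0.6
```

Call:
jog_arm --motion '[[[0.6, 0, 0, 0], [0, 0, 0, 0], [0, 0, 0, 0]]]'

```text
clock: 6.33
tool_pos: [497.6, 51.5, 42.3]
orientation: [-0.0, 0.56, 0.829, 0.0]
wrist_force: [-0.1, -0.5, -0.4]
grip_width: 0.0
gripper_force: 0.0
```

```bash
python3 - <<'E'
from h import *
rel(); c=env.get_calibration('wrist'); im,_=shot('wrist','pics/w4.png'); line(im,c)
E
```

```text
tcp ledge_end frame 5.0 -90.4 z 42.3 yaw err -0.006 F [-0.1 -0.5 -0.4] clk 6.3333
line n 1078 x -22.3 32.2 y mid -13.98 tilt -0.002
```

View pics/w4.png

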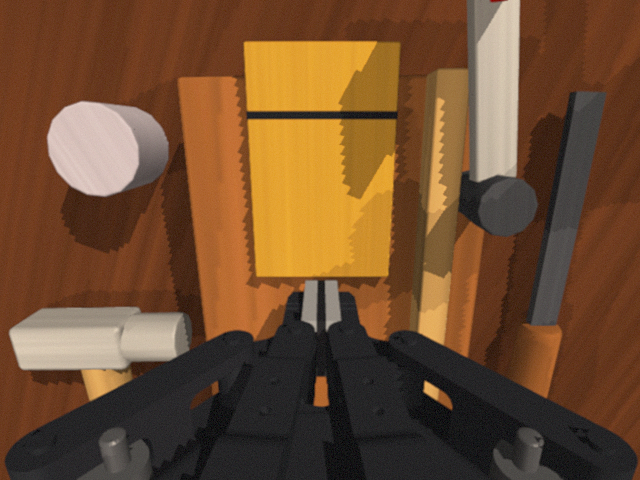

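Now the plate is square and overhanging, with its line at row 115 and the visible ledge end at row ~77 (columns 182-242). I'll recheck the end edge from this nearer view.

```bash
python3 - <<'E'
from h import *
im=cv2.imread('pics/w4.png'); c=env.get_calibration('wrist'); l=np.load('ledge.npz')
g=cv2.cvtColor(im,cv2.COLOR_BGR2GRAY).astype(float)
uv=[[u,60+np.argmax(np.diff(cv2.GaussianBlur(g,(1,5),0)[60:95,u]))+.5] for u in(190,205,220,232)]
for p,q in zip(onz(c,uv,40),uv): print(q,((p[:2]-l['L'])@l['ex']).round(1),((p[:2]-l['L'])@l['ey']).round(1))
E
```

```text
[190, np.float64(76.5)] -44.4 0.2
[205, np.float64(76.5)] -38.8 0.1
[220, np.float64(76.5)] -33.1 0.1
[232, np.float64(77.5)] -28.6 -0.3
```

Call:
jog_arm --motion '[[[1, 0, 0, 0], [1, 0, 0, 0], [0.6, 0, 0, 0], [0, 0, 0, 0], [0, 0, 0, 0], [0, 0, 0, 0]]]'

```text
clock: 6.88
tool_pos: [492.7, 63.6, 42.2]
orientation: [-0.0, 0.56, 0.829, 0.0]
wrist_force: [0.1, -0.6, 0.5]
grip_width: 0.005
gripper_force: 0.0
```

```bash
python3 - <<'E'
from h import *
rel(); c=env.get_calibration('wrist'); im,_=shot('wrist','pics/w5.png'); line(im,c)
l=np.load('ledge.npz')
g=cv2.GaussianBlur(cv2.cvtColor(im,cv2.COLOR_RGB2GRAY).astype(float),(1,5),0)
uv=[[u,75+np.argmax(np.diff(g[75:140,u]))+.5] for u in(190,205,220,232)]
for p,q in zip(onz(c,uv,40),uv): print(q,((p[:2]-l['L'])@l['ey']).round(1))
E
```

```text
tcp ledge_end frame 5.0 -77.4 z 42.2 yaw err -0.006 F [ 0.1 -0.6  0.5] clk 6.8833
line n 1092 x -22.4 32.6 y mid -1.73 tilt -0.01
[190, np.float64(112.5)] 0.6
[205, np.float64(112.5)] 0.5
[220, np.float64(112.5)] 0.5
[232, np.float64(111.5)] 0.8
```

The line is about 2 mm short. I'll nudge it, back off, lift and go round behind the tab (which sits at x +55, y +34, arm angle ~0.14).

Converted, -30 mm is -6, 2 mm is 0.4.

Call:
jog_arm --motion '[[[0.4, 0, 0, 0], [0, 0, 0, 0], [0, 0, 0, 0], [-3, 0, 0, 0], [-3, 0, 0, 0], [0, 0, -6, 0], [0, 0, -6, 0], [0, 0, -6, 0], [0, 0, 0, 0]]]'

```text
clock: 7.68
tool_pos: [507.5, 37.1, 138.8]
orientation: [0.004, 0.56, 0.828, 0.003]
wrist_force: [1.0, -1.0, 1.5]
grip_width: 0.002
gripper_force: 0.0
```

Call:
jog_arm --motion '[[[7.2, 3.8, 0, 0], [7.2, 3.8, 0, 0], [7.2, 4, 0, 0], [7, 4, 0, 0], [0, 0, 0, 0], [0, 0, 0, 0]]]'

```text
clock: 8.18
tool_pos: [521.9, 201.3, 131.8]
orientation: [-0.0, 0.558, 0.83, -0.0]
wrist_force: [-0.8, -0.1, 0.2]
grip_width: -0.001
gripper_force: 0.0
```

```bash
python3 - <<'E'
from h import *
rel(); c=env.get_calibration('wrist'); im,_=shot('wrist','pics/w6.png')
l=np.load('ledge.npz'); m=mask(im,(0,200,130),(5,255,255)); k=big(m); r=cv2.minAreaRect(k); print(r)
for p in onz(c,cv2.boxPoints(r),100): print(((p[:2]-l['L'])@l['ex']).round(1),((p[:2]-l['L'])@l['ey']).round(1))
E
```

```text
tcp ledge_end frame 84.1 39.0 z 131.8 yaw err -0.002 F [-0.8 -0.1  0.2] clk 8.1833
((272.0319519042969, 267.57489013671875), (76.82288360595703, 20.815248489379883), 80.90972137451172)
50.3 60.6
60.8 62.3
65.7 19.7
54.5 17.7
```

View pics/w6.png

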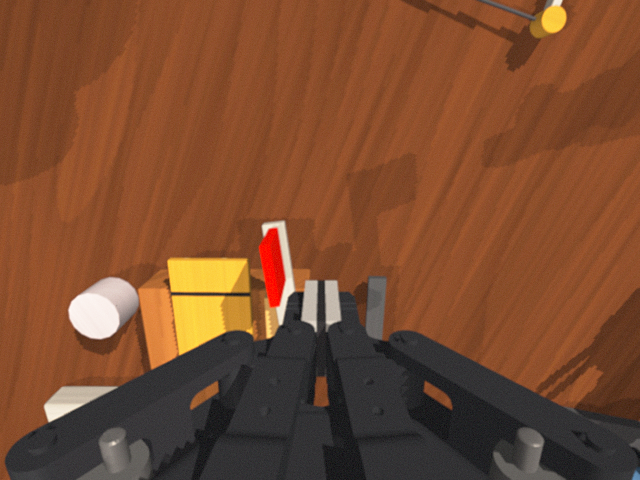

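The tab is at px (272,267), but the plate's line (row 293) now looks short of the ledge end (row ~270). I'll measure both before swinging anything.

```bash
python3 - <<'E'
from h import *
im=cv2.imread('pics/w6.png'); c=env.get_calibration('wrist'); l=np.load('ledge.npz')
f=lambda uv,z:[[((p[:2]-l['L'])@l['ex']).round(1),((p[:2]-l['L'])@l['ey']).round(1)] for p in onz(c,uv,z)]
print('line',f([[172,292],[248,294]],46),'lead',f([[170,259],[247,259]],46),'end',f([[152,270],[165,269]],40),f([[152,270],[165,269]],46))
g=cv2.cvtColor(im,cv2.COLOR_BGR2GRAY)
for u in(155,162): print(g[255:285,u])
im,ct=shot('top','pics/top2.png'); cv2.imwrite('pics/top2c.png',cv2.resize(im[215:315,230:390,::-1],None,fx=5,fy=5,interpolation=cv2.INTER_CUBIC))
E
```

```text
line [[np.float64(-22.4), np.float64(-0.4)], [np.float64(31.2), np.float64(-2.0)]] lead [[np.float64(-20.7), np.float64(24.4)], [np.float64(32.2), np.float64(24.3)]] end [[np.float64(-37.4), np.float64(13.8)], [np.float64(-28.0), np.float64(14.6)]] [[np.float64(-34.3), np.float64(16.3)], [np.float64(-25.1), np.float64(17.0)]]
[ 86  86  82  82  87  85  83  89  86  85  81  83  80  80  82  81  86  89
  93 107 112 110 107 108 114 117 122 123 118 119]
[ 95  95  97  93  98  96  99  92 100  95  93  93  92  88 104 121 122 116
 109 109 110 113 119 124 121 115 113 113 123 123]
```

View pics/top2c.png

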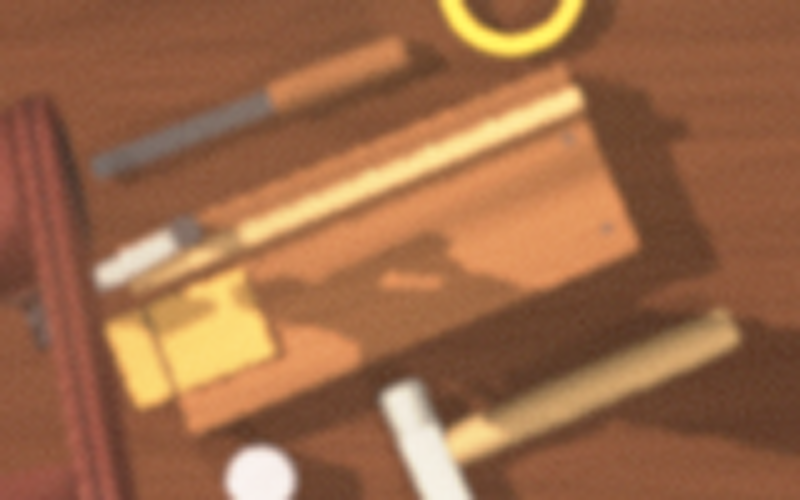

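That was a false alarm: from this viewpoint the ledge's end face is visible below its edge. Measured with rays, the line is at about -1 mm, and the top view confirms it lies over the end. Now I'll lower behind the tab and begin the swing.

Call:
jog_arm --motion '[[[0, 0, 6, -0.48], [0, 0, 5.6, 0], [0, 0, 0, 0], [0, -1.2, 0, 0], [0, -1.2, 0, 0], [0.2, -1.8, 0, -0.44], [0.2, -1.8, 0, -0.44], [0.2, -1.8, 0, -0.44], [0.2, -1.8, 0, -0.44], [0, 0, 0, 0]]]'

```text
clock: 9.12
tool_pos: [481.3, 173.6, 76.3]
orientation: [0.001, 0.308, 0.951, 0.0]
wrist_force: [-0.5, -0.2, -0.2]
grip_width: 0.001
gripper_force: 0.0
```

```bash
python3 - <<'E'
from h import *
rel(); c=env.get_calibration('wrist'); im,_=shot('wrist','pics/w7.png')
l=np.load('ledge.npz'); k=big(mask(im,(0,200,130),(5,255,255))); r=cv2.minAreaRect(k); print(r)
for p in onz(c,cv2.boxPoints(r),100): print(((p[:2]-l['L'])@l['ex']).round(1),((p[:2]-l['L'])@l['ey']).round(1))
E
```

```text
tcp ledge_end frame 36.1 28.7 z 76.3 yaw err 0.557 F [-0.5 -0.2 -0.2] clk 9.1167
((275.5, 292.5), (89.0, 25.0), 90.0)
1.2 44.5
8.6 49.1
26.7 18.3
18.6 13.3
```

View pics/w7.png

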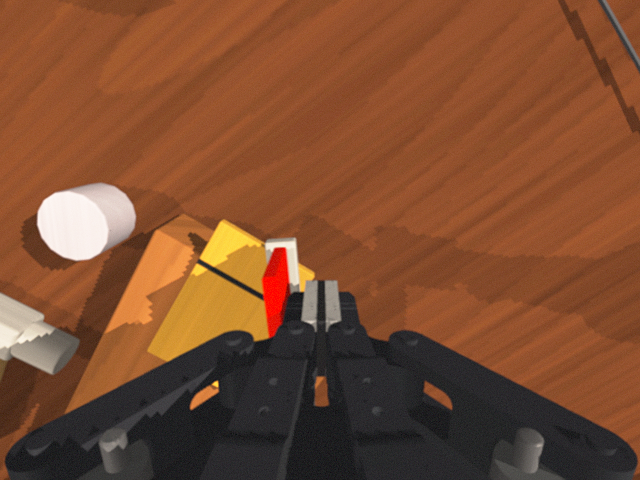

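The tab is parallel to the tool and being pushed, at an arm angle of ~0.56. I'll continue the arc by 8 rows, then check.

Call:
jog_arm --motion '[[[0.2, -1.72, 0, -0.44], [0.2, -1.72, 0, -0.44], [0.2, -1.72, 0, -0.44], [0.2, -1.72, 0, -0.44], [0.2, -1.72, 0, -0.44], [0.2, -1.72, 0, -0.44], [0.2, -1.72, 0, -0.44], [0.2, -1.72, 0, -0.44], [0, 0, 0, 0], [0, 0, 0, 0]]]'

```text
clock: 10.0
tool_pos: [458.7, 111.5, 75.3]
orientation: [0.001, -0.122, 0.993, 0.0]
wrist_force: [-0.0, 0.8, -0.5]
grip_width: 0.001
gripper_force: 0.0
```

```bash
python3 -c "from h import *;rel()"
```

```text
tcp ledge_end frame -8.4 -20.1 z 75.3 yaw err 1.427 F [-0.   0.8 -0.5] clk 10.0
```

Converted, -4 mm is -0.8, -3 mm is -0.6, -0.05 rad is -0.2.

Call:
jog_arm --motion '[[[0, -0.8, 0, -0.2], [0, -0.6, 0, -0.2], [0, 0, 0, 0], [0, 0, 0, 0]]]'

```text
clock: 10.33
tool_pos: [459.9, 105.3, 74.6]
orientation: [0.0, -0.172, 0.985, 0.0]
wrist_force: [-0.6, -0.0, 0.3]
grip_width: 0.002
gripper_force: 0.2
```

Call:
jog_arm --motion '[[[0, -0.4, 0, 0], [0, 0, 0, 0], [0, 0, 0, 0]]]'

```text
clock: 10.58
tool_pos: [460.0, 105.0, 74.6]
orientation: [0.0, -0.173, 0.985, 0.002]
wrist_force: [-3.3, 7.7, 1.7]
grip_width: 0.005
gripper_force: 4.3
```

Call:
jog_arm --motion '[[[0, -0.4, 0, 0], [0, 0, 0, 0], [0, 0, 0, 0]]]'

```text
clock: 10.83
tool_pos: [460.0, 104.7, 74.6]
orientation: [-0.0, -0.173, 0.985, 0.003]
wrist_force: [-6.2, 15.9, 4.6]
grip_width: 0.001
gripper_force: 8.2
```

```bash
python3 -c "from h import *;rel()"
```

```text
tcp ledge_end frame -9.7 -27.0 z 74.6 yaw err 1.531 F [-6.2 15.9  4.6] clk 10.8333
```

The force is rising with no travel, so the arm is at its stop. I'll back off, rise clear and check.

Converted, -40 mm is -8, -35 mm is -7.

Call:
jog_arm --motion '[[[0, 1.2, 0, 0], [0, 2.4, 0, 0], [0, 3, 0, 0], [0, 0, -7, 0], [0, 0, -8, 0], [0, 0, -8, 0], [0, 0, -8, 0], [0, 4, 0, 0], [0, 0, 0, 0], [0, 0, 0, 0]]]'

```text
clock: 11.67
tool_pos: [442.5, 151.5, 229.6]
orientation: [0.0, -0.175, 0.985, -0.0]
wrist_force: [-0.6, -0.2, -1.1]
grip_width: -0.002
gripper_force: 0.0
```

```bash
python3 - <<'E'
from h import *
rel(); c=env.get_calibration('wrist'); im,_=shot('wrist','pics/w8.png')
l=np.load('ledge.npz'); k=big(mask(im,(0,200,130),(5,255,255))); r=cv2.minAreaRect(k); print(r)
for p in onz(c,cv2.boxPoints(r),100): print('tab',((p[:2]-l['L'])@l['ex']).round(1),((p[:2]-l['L'])@l['ey']).round(1))
line(im,c)
E
```

```text
tcp ledge_end frame -8.2 23.0 z 229.6 yaw err 1.534 F [-0.6 -0.2 -1.1] clk 11.6667
((241.09451293945312, 215.64796447753906), (48.416717529296875, 14.812896728515625), 83.9909896850586)
tab -36.9 -46.0
tab -37.7 -34.5
tab 1.1 -34.1
tab 2.0 -46.1
line n 62 x -22.6 30.2 y mid -0.43 tilt -0.007
```

View pics/w8.png

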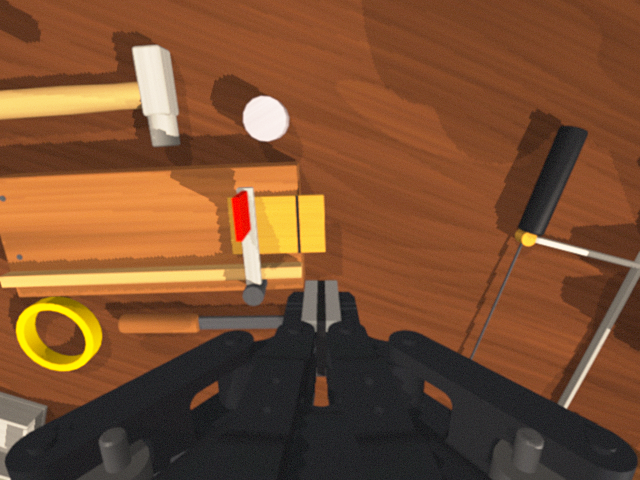

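The line at column ~299 lies on the ledge end (measured at -0.4 mm, tilt -0.01). The arm stands square across the plate with the tab at (241,215), and the tools are undisturbed. Handing in.

```bash
python3 -c "from rig import env;print(env.finish_job())"
```

```text
the job is handed in; nothing more can be done
None
```

The job is handed in, result not reported back: in the last picture the plate's line was 0.4 mm from the ledge's left end, the plate square within about 0.01 rad, the hold-down arm at its stop, and the robot clear.

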